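# Index the dosing arm over the beaker

## Task

The dosing arm is locked in the middle hole of its stand by a spring pin. Hook a fingertip through the pin's pull ring, lift the pin out of its hole, swing the arm one hole to the side where the small open beaker stands, and let the pin drop fully home in that hole, so that the nozzle stands over the beaker. Do not wrench the ring, leave the beaker, the bottles and the flask where they stand, and finish with the robot clear of everything.

Things in the scene. Friction and masses are not known exactly. Their poses are not given: they have to be found in the camera images.
- stand: fixed metal stand. Origin on the arm's pivot axis at worktop level; x axis level from the quadrant (near the robot) towards the pivot and beyond, y to the left seen from the robot, z up. Foot plate 225 x 170 mm, 10 mm thick, from x = -205 to +20 mm
- middle_hole (a point): top of the middle hole of the index quadrant, a flat metal arc on the stand, centred on the pivot, 34 mm wide, top at 90 mm, spanning 0.7 rad to either side. Five holes (slots 14 mm wide along the arc) lie 190 mm from the pivot, at arm angles -0.60, -0.30, 0, +0.30, +0.60 rad. Axes as the stand's
- swing_arm (a joint): angle of the dosing arm about its upright pivot, rad: 0 = middle hole (where it starts, about 0.01 of play), positive = ring end swung to the stand's +y (left seen from the robot). Turns with light friction when the pin is up; end stops at +-0.68. A grey bar 30 mm wide, top at 114 mm, from the pivot out over the quadrant towards the robot
- index_pin (a joint): height of the spring index pin, m: 0 = fully down in a hole; above 0.014 clear of the quadrant (it rests there if let down between holes); end stop at 0.024. A 10 mm round-nosed upright pin at the arm's end, 190 mm from the pivot; its spring pushes it down with 4 N at the bottom, 7 N at the top
- pull_ring (a point): centre of the opening of the steel pull ring fixed on the pin, 166 mm above the worktop with the pin down, 171 mm from the pivot axis. Closed loop of 8 mm bar, opening 56 mm wide, 42 mm high; its plane leans back 50 degrees from upright, top towards the pivot: a finger tilted 30 to 45 degrees from vertical, pointing down and towards the pivot, goes through. Axes: x level towards the pivot, y along its width, z up
- ring_bar (a point): middle of the pull ring's upper bar (8 mm round, level; point on its axis), under which the fingertip hooks; 19 mm nearer the pivot and 16 mm higher than the ring's centre. Axes as the ring's. Behind and under the ring the arm's top is at 114 mm, and low fittings on it reach 124 mm
- nozzle_tip (a point): lower end of the small white nozzle under the arm, 140 mm from the pivot, 92 mm above the worktop
- small_beaker: small open clear beaker, 46 mm wide, 57 mm high, loose, standing on the foot plate at the nozzle's place for hole +0.30 or -0.30 (within about 6 mm); origin at the centre of its underside
- dropper_bottle: capped dropper bottle, 29 mm wide, 78 mm high, loose, standing on the foot plate at the other of these two places; origin at the centre of its underside
- flask: conical flask, 64 mm wide, 103 mm high, loose on the worktop left of the stand; origin at the centre of its underside
- tall_dropper: larger capped dropper bottle, 33 mm wide, 88 mm high, loose on the worktop right of the stand; origin at the centre of its underside
Mind the look-alikes: they are no part of the job. Several things have the shape of the small_beaker; the one meant has the colours described above.

How it is judged:
By the outcome, as a careful person would: the job done as asked, in the order asked, and still so for the second after the job is handed in, with the robot touching nothing.
It also fails if it takes over 54 s, if anything falls off the work surface, if the arm or the gripper's body presses on something with over 40 N, if the wrist force passes 120 N, or if a joint passes its speed limit or range.

## Robot

A 6-joint arm with a two-finger parallel gripper is mounted at the origin on a cart in front of the work surface, level with it; the furniture and walls round the work are solid. World frame = base frame: x ahead of the robot, y to its left, z up, the work surface at z = 0. Lengths are in m, angles in rad, forces in N, time in s.
With the tool pointing down it reaches from about 0.35 to 0.775 m from the base axis. Payload 5.5 kg.
Tool frame: the origin (TCP) lies midway between the tips of the shut fingers; the grasp point (between the pads) lies 19 mm behind it; z points along the fingers, y is the line along which they close (so a half turn about z gives the same grasp; the last joint's range is limited). The gripper opens to 85 mm and grips with 20 to 120 N. Pads are 22 mm wide; open, the fingers measure 114 mm over their backs; the gripper's body (76 mm by 85 mm) begins 54 mm behind the grasp point. The pads swing forward as they close: fully open they stand 13 mm farther back than shut.
Start: joints at [-1.484, 0.313, 0.046, 1.304, 0, 1.431], TCP at [0.129, -0.56, 0.208] pointing down, gripper open.
Joint ranges: [-2.76, 2.76], [-0.86, 1.69], [-1.03, 1.26], [-2.2, 2.34], [-1.47, 1.5], [-3.14, 3.14]. Speed limits (rad/s): [2.57, 2.57, 3.14, 3.14, 3.14, 3.14].

## Interface

Orientations are given as a unit quaternion [w, x, y, z].
In Python, from workcell import telemetry, imaging, env gives the robot as it stands. The module is installed in compiled form; this text tells all that it offers.
- The arm moves only by the tool step_arm, never from a script. Its argument "moves" is a list of rows, each a list of 3 entries, a list of its own where there are three numbers: the shift along the tool's x, y, z in mm, then the turn, a rotation vector about the tool's x, y, z in rad, then the finger opening in mm, from 0 to 85.4. A call has 1 to 8 rows; each row is the pose to reach, as a shift and turn from the pose commanded when the call began, along the tool's axes at that moment; what a row does not reach only later rows make up. A row lasts 1/12 s, in which the tool goes at most 41.7 mm and 7.16 degrees, less where a joint would pass 70% of its speed; a pose out of reach is approached as far as the arm can. A call with a gripper value outside its range is refused whole. The fingers move at their own pace and stop on an object; "grip_force" is the grip in N (left out, the last holds). Time passes only in rows, so rows that repeat a pose let the fingers close. It gives the time, the measured TCP pose, the force, the opening and the grip force at its end, in the units of the state.
- telemetry.get_state(): the state, without advancing time (a new reading comes with each control period).
- imaging.read_camera(name): name is "scene" or "top" or "wrist"; returns the picture (480x640x3 uint8, red, green, blue); there is no depth.
- imaging.camera_params(name): a dict with "camera_matrix" (3x3 intrinsics, pixels), "pose" (4x4, takes a point from camera to world coordinates). Camera axes: x right, y up, looking along -z (the intrinsics and any distortion apply to the point x, -y, -z); pixel columns grow to the right and rows downward; lengths in m; the calibration is good to about 2 mm. A picture is of the moment at which its call begins: read the wrist's pose just before it. camera_params takes no time and is no camera call; for the wrist camera it gives the pose at the moment of the call.
- env.hand_in(): hands the job in; it is judged then, once.
The state is a dict: "clock": time; "joint_pos": joint angles; "qvel": joint speeds; "tau": joint torques, N m; "tcp_pos": TCP position; "orientation": TCP orientation; "wrist_force": force on the tool from outside, world axes, zero at the start; "ft_torque": the same for the moment, N m; "finger_gap": finger opening in m; "grip_force": force on a finger pad.
Only numpy, scipy, OpenCV 4.12 (cv2) and the standard library are available. Lean on these libraries where they do the work, as an engineer would, in place of code of your own. Each camera call takes 0.05 s, during which the arm holds its last target. There are 200 camera calls.

## Working session

There is one attempt and no reset: what is moved stays moved. The work goes in short steps, Python scripts to look and compute and a tool call to move; the robot and the scene stay as the last step left them, time stands still between calls to the robot, and variables do not carry over. Pictures are saved under pics/ and viewed, at most 10 in all, crops included, and the job is handed in when it is done.

Besides the shell and the picture viewer there is one more tool, called after "Call:" in YAML: its name, and indented under it one key for each argument. step_arm: Moves the arm, as the interface text tells. Its arguments: {"type":"object","properties":{"moves":{"type":"array"},"grip_force":{"type":"number"}},"required":["moves"]}

```bash
mkdir -p pics; python3 - <<'E'
from workcell import telemetry, imaging
import cv2,numpy as np
for n in ("scene","top"):
    im=imaging.read_camera(n); cv2.imwrite(f"pics/{n}0.png",im[:,:,::-1])
    p=imaging.camera_params(n); print(n,{k:np.round(v,4).tolist() if not isinstance(v,str) else v for k,v in p.items()})
s=telemetry.get_state(); print(s)
E
```

```text
scene {'camera_matrix': [[451.5551, 0.0, 315.1311], [0.0, 451.5551, 236.9307], [0.0, 0.0, 1.0]], 'pose': [[-0.876, 0.1751, -0.4494, 0.1658], [-0.4819, -0.3542, 0.8014, 0.6751], [-0.0189, 0.9186, 0.3946, 0.4981], [0.0, 0.0, 0.0, 1.0]]}
top {'camera_matrix': [[464.0537, 0.0, 320.1186], [0.0, 464.0537, 237.4523], [0.0, 0.0, 1.0]], 'pose': [[0.0041, 0.9987, -0.0517, 0.5082], [-0.9995, 0.0025, -0.0311, -0.0443], [-0.0309, 0.0518, 0.9982, 1.0155], [0.0, 0.0, 0.0, 1.0]]}
{'clock': 0.1, 'joint_pos': array([-1.48362140e+00,  3.13918336e-01,  4.50882329e-02,  1.30360351e+00,
       -1.72753835e-05,  1.43117583e+00]), 'qvel': array([-0.0013325 , -0.00306786,  0.00339692,  0.00044301, -0.00016066,
        0.00024668]), 'tau': array([ 2.56892759e-03, -4.81724739e+01,  2.99245209e+01,  1.26993394e-02,
       -1.36838798e-04,  3.24449758e-06]), 'tcp_pos': array([ 0.12922221, -0.55978123,  0.20720026]), 'orientation': array([-8.18586733e-04,  9.93577033e-01,  1.13154805e-01,  1.28298873e-05]), 'wrist_force': array([-0.28119803,  0.39708283, -0.41518046]), 'ft_torque': array([-0.02301677, -0.00576599, -0.03128763]), 'grip_force': 0.0, 'finger_gap': 0.08480310403784087}
```

View pics/scene0.png

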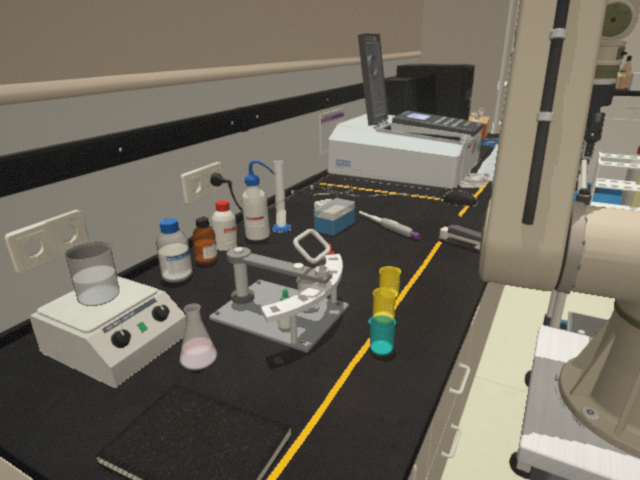

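View pics/top0.png

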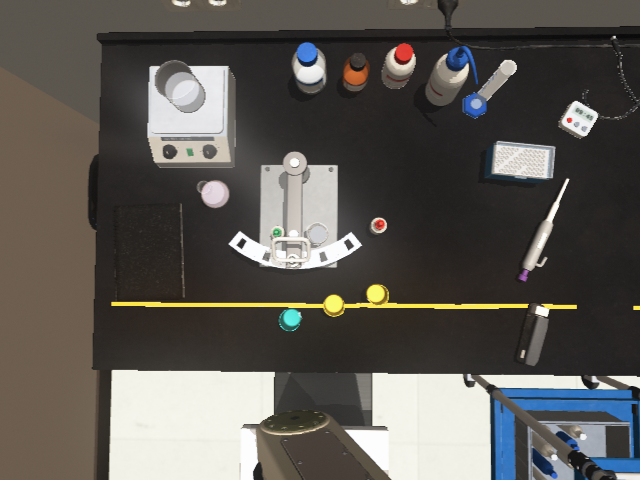

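The top view shows the stand with its pivot at (294,162) and the ring at about (291,250). Five things could be the beaker or bottle. The clear beaker is at (317,233) on the foot plate, the green-capped dropper at (277,232), and the cyan and yellow cups at (290,320), (333,305) and (377,294) are off the plate. The clear one on the plate fits the description; it stands to the right, so the target is hole -0.30. I'll confirm this in a crop.

```bash
python3 - <<'E'
import cv2,numpy as np
a=cv2.imread("pics/top0.png")[145:275,222:372]; b=cv2.imread("pics/scene0.png")[225:350,205:355]
cv2.imwrite("pics/c1.png",cv2.resize(a,None,fx=4.6,fy=4.6,interpolation=cv2.INTER_CUBIC))
cv2.imwrite("pics/c2.png",cv2.resize(b,None,fx=4.6,fy=4.6,interpolation=cv2.INTER_CUBIC))
E
```

```text
(no output)
```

View pics/c1.png

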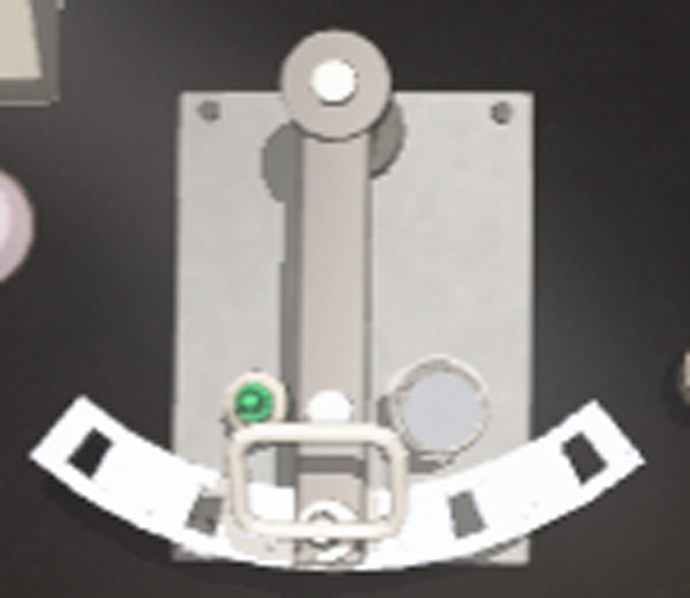

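View pics/c2.png

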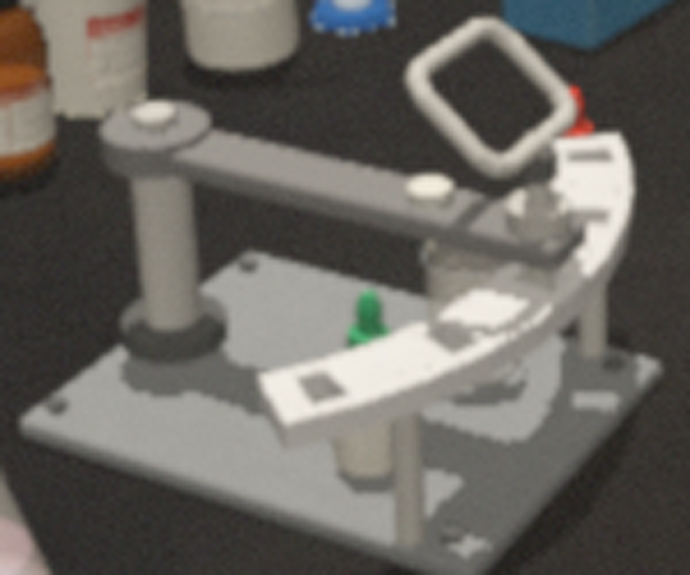

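The crop confirms it: the clear beaker on the right of the foot plate is at crop (440,405), and the green-capped dropper is on the left at (253,402). The target is therefore -0.30. Next I fit the stand pose from the features I read off.

```bash
cat > h.py <<'E'
import numpy as np
from scipy.spatial.transform import Rotation as R
from scipy.optimize import least_squares
from workcell import telemetry, imaging
def proj(n,P,prm=None):
    p=prm or imaging.camera_params(n); T=np.array(p["pose"]);K=np.array(p["camera_matrix"])
    c=(np.atleast_2d(P)-T[:3,3])@T[:3,:3]; c=c*[1,-1,-1]; u=c@K.T; return u[:,:2]/u[:,2:]
def hole(a,r=.19,z=.09): return [-r*np.cos(a),r*np.sin(a),z]
def world(st,P): # st=x,y,yaw
    return R.from_euler('z',st[2]).apply(np.atleast_2d(P))+[st[0],st[1],0]
def tgt(st,a,tilt,bar_off,z_extra=0,pin=0):
    pass
def rq(q): return R.from_quat([q[1],q[2],q[3],q[0]])
E
python3 - <<'E'
from h import *
bar=[-.152,0,.182]
top=[(hole(.6),(91,453)),(hole(-.6),(585,457)),(hole(.3),(206,512)),(hole(-.3),(466,514)),(bar,(318,432)),([.02,.085,.01],(180,93)),([.02,-.085,.01],(533,93))]
sc=[(hole(.6),(322,388)),(hole(.3),(452,335)),(hole(-.3),(591,215)),(hole(-.6),(590,155)),(bar,(451,52))]
Pt=np.array([t[0] for t in top]);ut=np.array([t[1] for t in top])/4.6+[222,145]
Ps=np.array([t[0] for t in sc]);us=np.array([t[1] for t in sc])/4.6+[205,225]
pt,ps=imaging.camera_params("top"),imaging.camera_params("scene")
f=lambda s:np.r_[(proj("top",world(s,Pt),pt)-ut).ravel(),(proj("scene",world(s,Ps),ps)-us).ravel()]
r=least_squares(f,[.65,0,0],loss='soft_l1');print(r.x,np.round(r.fun.reshape(-1,2),1))
st=r.x; print("ring,bar",world(st,[[-.171,0,.166],bar]))
E
```

```text
[ 0.69982606  0.03365287 -0.00788151] [[-0.2 -0.1]
 [-0.5  0.1]
 [-0.  -0.4]
 [-0.4 -0.1]
 [-0.5  0.4]
 [-0.5 -0.8]
 [ 0.2 -0.3]
 [ 0.4 -0.9]
 [ 0.3  0.1]
 [-0.4 -0.5]
 [ 0.5 -0.2]
 [ 0.9 -1.2]]
ring,bar [[0.52883137 0.03500059 0.166     ]
 [0.54783078 0.03485085 0.182     ]]
```

```bash
cat >> h.py <<'E'
ST=np.array([0.69983,0.03365,-0.00788])
def pose(a,tilt,ax,dn,dz=0):
    """tool pose: ring centre (pin height dz) at arm angle a, tip ax beyond ring centre along the finger, dn towards upper bar (perp. to finger)"""
    psi=ST[2]-a; u=np.array([np.cos(psi),np.sin(psi),0]); k=np.array([0,0,1.])
    c=world(ST,hole(a,.171,.166+dz))[0]; s_,c_=np.sin(tilt),np.cos(tilt)
    z=s_*u-c_*k; x=-(c_*u+s_*k); y=np.cross(z,x)
    return c+ax*z-dn*x, R.from_matrix(np.c_[x,y,z])
def delta(p,r,base=None):
    s=telemetry.get_state(); r0=rq(s["orientation"]) if base is None else base[1]; p0=s["tcp_pos"] if base is None else base[0]
    return np.round(r0.inv().apply(p-p0)*1e3,1), np.round((r0.inv()*r).as_rotvec(),3)
E
python3 - <<'E'
from h import *
p,r=pose(0,np.radians(42),-.09,0); print(p,r.as_matrix().round(2).tolist()); print(delta(p,r))
# waypoint: down-pointing at mid yaw
w=R.from_matrix(np.c_[[np.cos(1.7),np.sin(1.7),0],[np.sin(1.7),-np.cos(1.7),0],[0,0,-1]])
wp=np.array([.40,-.30,.28]); print(delta(wp,w)); print(delta(p,r,(wp,w)))
E
```

```text
[0.46861542 0.03547201 0.23288303] [[-0.74, 0.01, 0.67], [0.01, 1.0, -0.01], [-0.67, 0.0, -0.74]]
(array([ 464.6, -503.7,  -24.8]), array([-1.047, -0.126, -2.726]))
(array([ 322.3, -192.4,  -72.4]), array([-1.000e-03, -1.000e-03, -1.473e+00]))
(array([323.8, 111.3,  47.1]), array([-0.524, -0.601, -1.364]))
```

Call:
step_arm:
  moves:
    - [[40,-24,-36],[0,0,-0.125],0]
    - [[80,-48,-72],[0,0,-0.25],0]
    - [[120,-72,-72],[0,0,-0.37],0]
    - [[160,-96,-72],[0,0,-0.5],0]
    - [[200,-120,-72],[0,0,-0.62],0]
    - [[240,-144,-72],[0,0,-0.75],0]
    - [[280,-168,-72],[0,0,-0.87],0]
    - [[322,-192,-72],[0,0,-1.0],0]
  grip_force: 20

```text
clock: 0.77
tcp_pos: [0.3565, -0.3409, 0.2795]
orientation: [-0.0, 0.817, 0.576, -0.0]
wrist_force: [1.1, -0.7, -0.5]
finger_gap: 0.0004
grip_force: 0.0
```

```bash
python3 - <<'E'
from h import *
p,r=pose(0,np.radians(42),-.09,0); s=telemetry.get_state();print(s["clock"],s["tcp_pos"],s["joint_pos"].round(2),delta(p,r))
E
```

```text
0.7667 [ 0.35650818 -0.3409017   0.27951985] [-0.93  0.14  0.    1.43 -0.    0.99] (array([392.1, -21.1,  46.6]), array([-0.694, -0.493, -1.809]))
```

Call:
step_arm:
  moves:
    - [[40,-2,0],[-0.042,-0.03,-0.11],0]
    - [[80,-4,5],[-0.084,-0.06,-0.22],0]
    - [[120,-6,10],[-0.126,-0.09,-0.33],0]
    - [[160,-8,15],[-0.168,-0.12,-0.44],0]
    - [[200,-10,20],[-0.21,-0.15,-0.55],0]
    - [[235,-12,25],[-0.25,-0.18,-0.66],0]
    - [[270,-14,28],[-0.295,-0.21,-0.77],0]
    - [[300,-16,30],[-0.335,-0.24,-0.88],0]

```text
clock: 1.43
tcp_pos: [0.4426, -0.0528, 0.249]
orientation: [0.199, 0.479, 0.855, -0.002]
wrist_force: [0.9, 0.3, 0.1]
finger_gap: -0.0002
grip_force: 0.0
```

```bash
python3 - <<'E'
from h import *
p,r=pose(0,np.radians(42),-.09,0); s=telemetry.get_state();print(s["clock"],s["tcp_pos"],s["joint_pos"].round(2),delta(p,r))
E
```

```text
1.4333 [ 0.44264473 -0.05281037  0.24895091] [-0.21 -0.27 -0.54  0.92 -0.12  0.79] (array([65.7, 66.1,  6.5]), array([-0.358, -0.254, -0.927]))
```

Call:
step_arm:
  moves:
    - [[8,8,1],[-0.04,-0.03,-0.11],0]
    - [[17,17,2],[-0.085,-0.06,-0.22],0]
    - [[26,26,3],[-0.13,-0.09,-0.33],0]
    - [[35,35,3],[-0.17,-0.12,-0.44],0]
    - [[43,43,4],[-0.215,-0.15,-0.55],0]
    - [[51,51,5],[-0.255,-0.18,-0.66],0]
    - [[58,58,6],[-0.3,-0.21,-0.77],0]
    - [[65,66,6],[-0.34,-0.24,-0.88],0]

```text
clock: 2.1
tcp_pos: [0.4688, 0.0333, 0.2331]
orientation: [0.351, 0.029, 0.936, -0.002]
wrist_force: [-1.0, -1.1, -0.6]
finger_gap: 0.0004
grip_force: 0.0
```

```bash
python3 - <<'E'
from h import *
import cv2
s=telemetry.get_state();p=imaging.camera_params("wrist")
im=imaging.read_camera("wrist")[:,:,::-1].copy(); cv2.imwrite("pics/w0.png",im)
print(proj("wrist",world(ST,[[-.171,0,.166],[-.152,0,.182],[-.152,.032,.182],[-.152,-.032,.182],[-.19,.032,.15],[-.19,-.032,.15]]),p).round(0).tolist())
print(s["clock"],s["tcp_pos"],s["joint_pos"].round(2))
for ax in(-.09,-.04,.0,.02): print(ax,delta(*pose(0,np.radians(42),ax,0)))
E
```

```text
[[325.0, 234.0], [327.0, 270.0], [376.0, 268.0], [278.0, 272.0], [376.0, 194.0], [272.0, 199.0]]
2.1 [0.46878977 0.03334664 0.23307479] [-0.16 -0.49 -0.89  0.46  0.08 -0.06]
-0.09 (array([-1.1,  1.5, -0.5]), array([-0.017, -0.015, -0.043]))
-0.04 (array([-1.9,  2.4, 49.5]), array([-0.017, -0.015, -0.043]))
0.0 (array([-2.5,  3.1, 89.5]), array([-0.017, -0.015, -0.043]))
0.02 (array([ -2.8,   3.4, 109.5]), array([-0.017, -0.015, -0.043]))
```

View pics/w0.png

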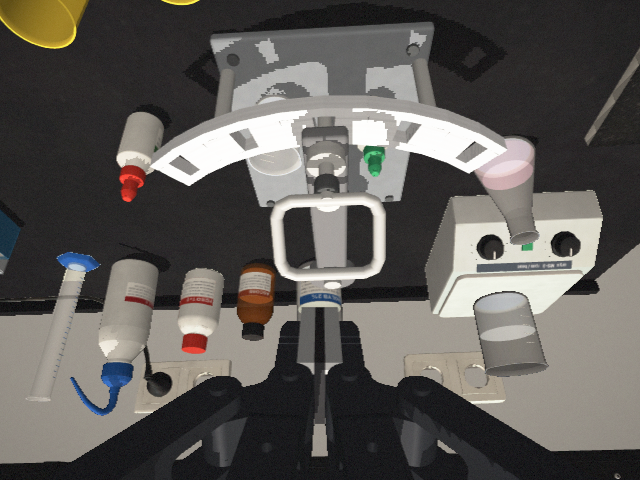

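The wrist view is upside down. The ring's opening centre is at about (329,237) and its upper bar at (329,272); I predicted (325,234) and (327,270), so the fit holds to about 2 mm. The fingertips are at about (320,325). I'll move close to the ring.

Call:
step_arm:
  moves:
    - [[-2,3,20],[-0.017,-0.015,-0.043],0]
    - [[-2,3,40],[-0.017,-0.015,-0.043],0]
    - [[-2,3.5,55],[-0.017,-0.015,-0.043],0]
    - [[-2,3.5,55],[-0.017,-0.015,-0.043],0]

```text
clock: 2.48
tcp_pos: [0.507, 0.034, 0.1913]
orientation: [0.356, 0.011, 0.934, -0.001]
wrist_force: [-0.3, 0.9, -0.4]
finger_gap: -0.0002
grip_force: 0.0
```

```bash
python3 - <<'E'
from h import *
import cv2
s=telemetry.get_state();p=imaging.camera_params("wrist")
im=imaging.read_camera("wrist")[:,:,::-1].copy(); cv2.imwrite("pics/w1.png",im)
print(proj("wrist",world(ST,[[-.171,0,.166],[-.152,0,.182]]),p).round(0).tolist())
r=rq(s["orientation"])
q=[[0,0,0],[0,.0145,0],[0,-.0145,0],[.011,0,0],[-.011,0,0],[0,0,.035],[0,0,.055]]
print(proj("wrist",s["tcp_pos"]+r.apply(q),p).round(0).tolist())
print(s["clock"],s["tcp_pos"],s["joint_pos"].round(2))
for ax in(-.035,.02): print(ax,delta(*pose(0,np.radians(42),ax,0)))
E
```

```text
[[322.0, 267.0], [323.0, 310.0]]
[[319.0, 298.0], [353.0, 298.0], [286.0, 298.0], [319.0, 275.0], [319.0, 320.0], [319.0, 267.0], [319.0, 253.0]]
2.4833 [0.5070204  0.03403241 0.19125797] [-0.15 -0.36 -0.95  0.26  0.09 -0.09]
-0.035 (array([ 1.1,  0.9, -0.8]), array([-0.005, -0.004, -0.012]))
0.02 (array([ 0.9,  1.2, 54.2]), array([-0.005, -0.004, -0.012]))
```

View pics/w1.png

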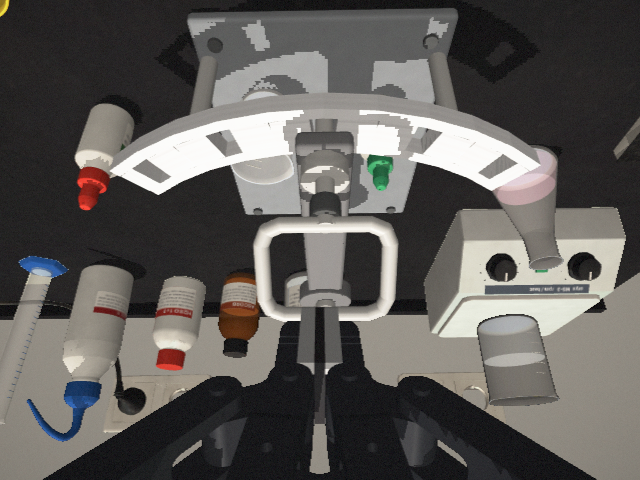

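Ring opening centre is at about (325,269), predicted (322,267). The finger axis passes at column 319, so I add about 2 mm in +y and insert.

Call:
step_arm:
  moves:
    - [[0,2.3,10],[-0.005,-0.004,-0.012],0]
    - [[0,2.3,22],[-0.005,-0.004,-0.012],0]
    - [[0,2.3,34],[-0.005,-0.004,-0.012],0]
    - [[0,2.3,46],[-0.005,-0.004,-0.012],0]
    - [[0,2.3,56],[-0.005,-0.004,-0.012],0]
    - [[0,2.3,56],[-0.005,-0.004,-0.012],0]

```text
clock: 3.03
tcp_pos: [0.5452, 0.0359, 0.152]
orientation: [0.36, 0.003, 0.933, -0.001]
wrist_force: [0.2, 0.1, 0.0]
finger_gap: 0.0001
grip_force: 0.0
```

```bash
python3 - <<'E'
from h import *
import cv2
s=telemetry.get_state()
im=imaging.read_camera("scene")[:,:,::-1]; cv2.imwrite("pics/s1.png",cv2.resize(im[215:345,215:375],None,fx=4.5,fy=4.5,interpolation=cv2.INTER_CUBIC))
print(s["clock"],s["tcp_pos"],s["joint_pos"].round(2),s["wrist_force"].round(1))
for a,b in((0,.010),(.01,.010),(.02,.010)): print(a,b,delta(*pose(0,np.radians(45),.022,b,a)))
E
```

```text
3.0333 [0.54522334 0.03591599 0.1520013 ] [-0.13 -0.21 -0.97  0.07  0.08 -0.09] [0.2 0.1 0. ]
0 0.01 (array([-8.3, -1.1,  0.6]), array([ 0.001, -0.05 ,  0.001]))
0.01 0.01 (array([-15. ,  -1.1,  -6.8]), array([ 0.001, -0.05 ,  0.001]))
0.02 0.01 (array([-21.7,  -1.1, -14.2]), array([ 0.001, -0.05 ,  0.001]))
```

View pics/s1.png

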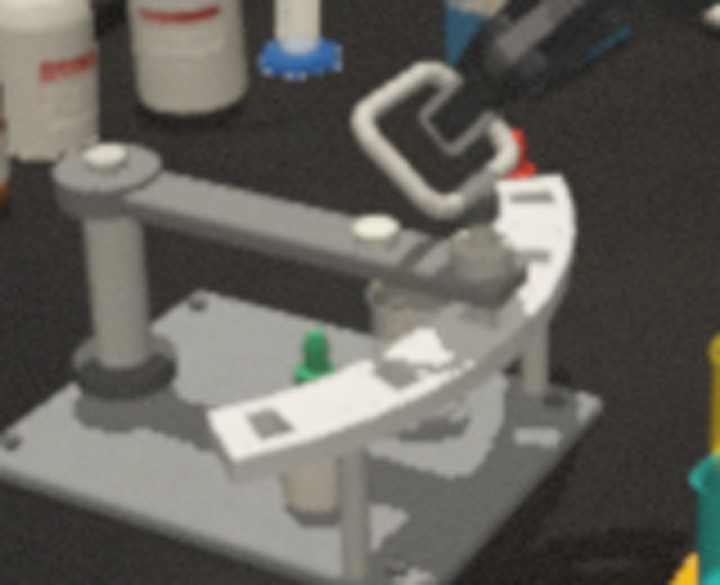

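The finger is through the ring (crop about (455,125)) with no contact force. I spread the fingers a little inside the ring, come up under the bar, then lift.

Call:
step_arm:
  moves:
    - [[0,0,1],[0,-0.02,0],8]
    - [[-3,0,3],[0,-0.05,0],16]
    - [[-6,0,4],[0,-0.05,0],16]
    - [[-8,0,4],[0,-0.05,0],16]
    - [[-10,0,3],[0,-0.05,0],16]
    - [[-11,0,1],[0,-0.05,0],16]
    - [[-12.5,0,-1],[0,-0.05,0],16]
    - [[-14,0,-3],[0,-0.05,0],16]

```text
clock: 3.75
tcp_pos: [0.5537, 0.036, 0.165]
orientation: [0.384, 0.003, 0.923, -0.002]
wrist_force: [-0.7, -0.7, 0.2]
finger_gap: 0.016
grip_force: 0.0
```

```bash
python3 - <<'E'
from h import *
s=telemetry.get_state()
print(s["clock"],s["tcp_pos"],s["wrist_force"].round(1),s["ft_torque"].round(2),s["finger_gap"])
for a,b in((0.01,.010),(.02,.010)): print(a,b,delta(*pose(0,np.radians(45),.022,b,a)))
E
```

```text
3.75 [0.55369854 0.03597226 0.16495354] [-0.7 -0.7  0.2] [ 0.08  0.62 -0.01] 0.01602242280123031
0.01 0.01 (array([-0.2, -1.2, -3.4]), array([0.001, 0.002, 0.002]))
0.02 0.01 (array([ -7.3,  -1.2, -10.4]), array([0.001, 0.002, 0.002]))
```

Call:
step_arm:
  moves:
    - [[-2,0,-2],[0,0,0],16]
    - [[-4,0,-4],[0,0,0],16]
    - [[-4,0,-4],[0,0,0],16]

```text
clock: 4.0
tcp_pos: [0.554, 0.0359, 0.171]
orientation: [0.384, 0.003, 0.923, -0.002]
wrist_force: [1.0, -0.1, -0.0]
finger_gap: 0.016
grip_force: 0.0
```

```bash
python3 - <<'E'
from h import *
import cv2
s=telemetry.get_state()
im=imaging.read_camera("scene")[:,:,::-1]; cv2.imwrite("pics/s2.png",cv2.resize(im[215:345,215:375],None,fx=4.5,fy=4.5,interpolation=cv2.INTER_CUBIC))
print(s["clock"],s["tcp_pos"],s["wrist_force"].round(1),s["ft_torque"].round(2),s["finger_gap"])
E
```

```text
4.0 [0.55401295 0.03593403 0.17098592] [ 1.  -0.1 -0. ] [ 0.02  0.6  -0.03] 0.016014417560994965
```

View pics/s2.png

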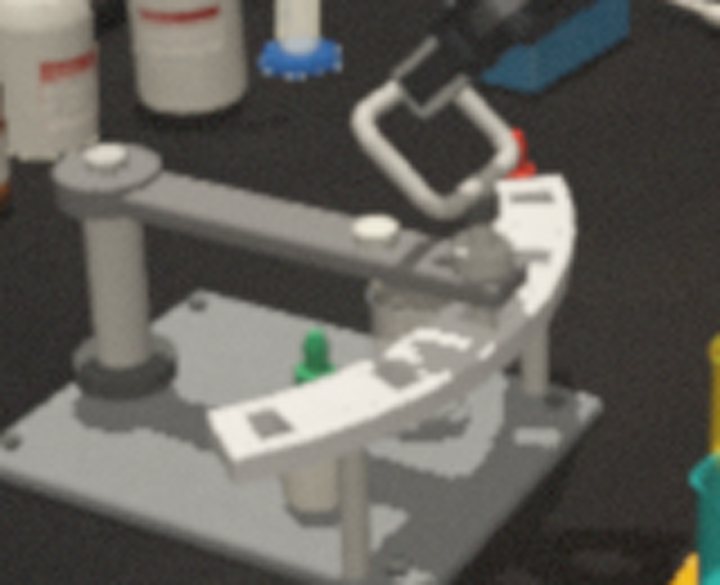

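```bash
python3 - <<'E'
from h import *
s=telemetry.get_state()
def pc(P): return ((proj("scene",P)-215)*4.5).round(0).tolist()
print("ring centre, bar mid, bar ends",pc(world(ST,[[-.171,0,.166],[-.152,0,.182],[-.152,.032,.182],[-.152,-.032,.182]])))
p1,r1=np.array([.54522,.0359,.152]),R.from_quat([.003,.933,-.001,.36])
print("s1 tip",pc(p1+r1.apply([[0,0,0],[.011,.0145,0],[-.011,.0145,0],[.011,-.0145,0],[-.011,-.0145,0]])))
p2,r2=s["tcp_pos"],rq(s["orientation"])
print("s2 tip",pc(p2+r2.apply([[0,0,0],[.011,.0225,0],[-.011,.0225,0],[.011,-.0225,0],[-.011,-.0225,0]])))
print(r2.as_matrix().round(2))
E
```

```text
ring centre, bar mid, bar ends [[442.0, 136.0], [400.0, 91.0], [358.0, 120.0], [440.0, 63.0]]
s1 tip [[406.0, 161.0], [406.0, 196.0], [370.0, 154.0], [442.0, 168.0], [407.0, 128.0]]
s2 tip [[387.0, 115.0], [375.0, 158.0], [340.0, 114.0], [431.0, 116.0], [398.0, 75.0]]
[[-0.71  0.01  0.71]
 [ 0.    1.   -0.  ]
 [-0.71 -0.   -0.71]]
```

```bash
python3 - <<'E'
from h import *
import cv2
g=lambda im:(255*(im/255.)**.45).astype(np.uint8)
sc=imaging.read_camera("scene")[:,:,::-1]; p=imaging.camera_params("wrist"); w=imaging.read_camera("wrist")[:,:,::-1]
rs=lambda a,W,H:cv2.resize(a,(W,H),interpolation=cv2.INTER_CUBIC)
A=rs(g(sc[210:270,285:365]),400,300); s1=cv2.imread("pics/s1.png"); B=rs(g(s1[0:248,315:675]),400,300)  # s1 px=(u-215)*4.5
C=rs(g(w[180:420,160:480]),400,300); D=rs(g(cv2.imread("pics/w1.png")[180:420,160:480]),400,300)
cv2.imwrite("pics/m.png",np.vstack([np.hstack([A,B]),np.hstack([C,D])]))
s=telemetry.get_state();r=rq(s["orientation"])
print("wrist tip now",((proj("wrist",s["tcp_pos"]+r.apply([[0,0,0],[-.011,0,0],[.011,0,0]]),p)-[160,180])*1.25).round(),((proj("wrist",world(ST,[[-.152,.032,.182],[-.152,-.032,.182]]),p)-[160,180])*1.25).round())
E
```

```text
wrist tip now [[199. 146.]
 [199. 174.]
 [199. 117.]] [[293. 176.]
 [ 98. 176.]]
```

View pics/m.png

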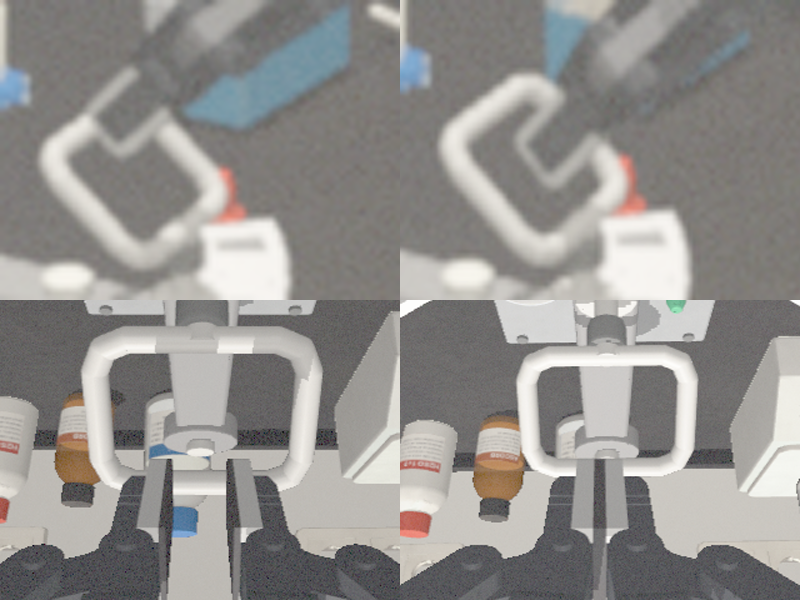

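The mosaic shows the fingertips still in front of the upper bar, not through the ring: bottom-left the tips overlay the bar at row 480, and top-left the tip edge is at (106,136). The visible tips end about 20 mm short of the reported TCP. I'll shut the fingers, go back to the ring centre line and insert 20 mm deeper.

```bash
python3 - <<'E'
from h import *
s=telemetry.get_state();print(s["clock"])
t=np.radians(43)
for ax in(-.005,.01,.043): print(ax,delta(*pose(0,t,ax,0)))
E
```

```text
4.15
-0.005 (array([ 19.9,  -1.2, -19.7]), array([0.001, 0.037, 0.002]))
0.01 (array([20.5, -1.2, -4.7]), array([0.001, 0.037, 0.002]))
0.043 (array([21.7, -1.2, 28.3]), array([0.001, 0.037, 0.002]))
```

Call:
step_arm:
  moves:
    - [[0,0,-20],[0,0.037,0],0]
    - [[10,0,-20],[0,0.037,0],0]
    - [[20,0,-20],[0,0.037,0],0]
    - [[20.5,0,-12],[0,0.037,0],0]
    - [[20.5,0,-2],[0,0.037,0],0]
    - [[21,0,8],[0,0.037,0],0]
    - [[21.5,0,18],[0,0.037,0],0]
    - [[21.5,0,27],[0,0.037,0],0]

```text
clock: 4.82
tcp_pos: [0.5566, 0.036, 0.1335]
orientation: [0.366, 0.003, 0.931, -0.001]
wrist_force: [-0.7, -0.7, 0.2]
finger_gap: -0.0001
grip_force: 0.0
```

```bash
python3 - <<'E'
from h import *
s=telemetry.get_state()
print(s["clock"],s["tcp_pos"],s["wrist_force"].round(1),s["ft_torque"].round(2),s["finger_gap"],s["joint_pos"].round(2))
for dz in(0,.01,.02): print(dz,delta(*pose(0,np.radians(45),.045,.010,dz)))
E
```

```text
4.8167 [0.55655311 0.03603802 0.13346044] [-0.7 -0.7  0.2] [ 0.01  0.63 -0.02] -8.46738181431645e-05 [-0.13 -0.15 -1.   -0.03  0.08 -0.09]
0 (array([-13.5,  -1.3,   1.9]), array([ 0.001, -0.036,  0.002]))
0.01 (array([-20.3,  -1.3,  -5.4]), array([ 0.001, -0.036,  0.002]))
0.02 (array([-27.1,  -1.3, -12.7]), array([ 0.001, -0.036,  0.002]))
```

Call:
step_arm:
  moves:
    - [[-4,0,2],[0,-0.018,0],9]
    - [[-8,0,3],[0,-0.036,0],18]
    - [[-11,0,3],[0,-0.036,0],18]
    - [[-13,0,3],[0,-0.036,0],18]
    - [[-15,0,1],[0,-0.036,0],18]
    - [[-15,0,1],[0,-0.036,0],18]

```text
clock: 5.32
tcp_pos: [0.5679, 0.0359, 0.1438]
orientation: [0.382, 0.003, 0.924, -0.001]
wrist_force: [-0.1, -0.2, -5.8]
finger_gap: 0.0178
grip_force: 1.9
```

Call:
step_arm:
  moves:
    - [[-2,0,-2],[0,0,0],18]
    - [[-4,0,-4],[0,0,0],18]
    - [[-4,0,-4],[0,0,0],18]

```text
clock: 5.57
tcp_pos: [0.5674, 0.0361, 0.1493]
orientation: [0.381, 0.003, 0.924, -0.001]
wrist_force: [-4.4, 0.0, -6.0]
finger_gap: 0.018
grip_force: 3.3
```

```bash
python3 - <<'E'
from h import *
s=telemetry.get_state()
print(s["clock"],s["tcp_pos"],s["wrist_force"].round(1),s["ft_torque"].round(2),s["finger_gap"],s["joint_pos"].round(2))
for dz in(0,.01,.02): print(dz,delta(*pose(0,np.radians(45),.045,.010,dz)))
E
```

```text
5.5667 [0.56743251 0.03605423 0.14930845] [-4.4  0.  -6. ] [-0.08  1.94 -0.04] 0.01802992516137429 [-0.13 -0.16 -1.   -0.04  0.08 -0.09]
0 (array([ 5.5, -1.4,  5.9]), array([ 0.001, -0.003,  0.002]))
0.01 (array([-1.6, -1.4, -1.2]), array([ 0.001, -0.003,  0.002]))
0.02 (array([-8.6, -1.4, -8.3]), array([ 0.001, -0.003,  0.002]))
```

The wrist force is -6 N vertical, so the ring is hooked and the pin is rising. I continue the lift.

Call:
step_arm:
  moves:
    - [[-2,0,-2],[0,0,0],18]
    - [[-4,0,-4],[0,0,0],18]
    - [[-6,0,-6],[0,0,0],18]
    - [[-8,0,-8],[0,0,0],18]
    - [[-8,0,-8],[0,0,0],18]

```text
clock: 5.98
tcp_pos: [0.5675, 0.0361, 0.1607]
orientation: [0.381, 0.003, 0.924, -0.001]
wrist_force: [-5.0, 0.2, -6.3]
finger_gap: 0.0181
grip_force: 4.3
```

```bash
cat > ringz.py <<'E'
from h import *
import cv2
# pin height: bright ring bars vs prediction in scene image (saves crop too)
im=imaging.read_camera("scene"); cv2.imwrite("pics/sz_%d.png"%int(telemetry.get_state()["clock"]*100),im[:,:,::-1])
b=im.min(2).astype(int)
p=imaging.camera_params("scene")
def score(a,z):
    y=np.linspace(-.025,.025,15);v=np.linspace(-.018,.018,11)
    t=np.array([np.sin(np.radians(50)),0,np.cos(np.radians(50))]);c=np.array([-.171,0,.166+z])
    L=[c-.025*t+[0,k,0] for k in y]+[c+t*k+[0,.032,0] for k in v]+[c+.025*t+[0,k,0] for k in y[9:]]
    q=proj("scene",world([ST[0],ST[1],ST[2]-a],L),p)
    n=cv2.remap(b.astype(np.float32),q[:,0].astype(np.float32)[None],q[:,1].astype(np.float32)[None],cv2.INTER_LINEAR)
    return float(n.mean())
A=np.arange(-.4,.06,.01);Z=np.arange(-.004,.027,.002)
S=np.array([[score(a,z) for z in Z] for a in A]);i=np.unravel_index(S.argmax(),S.shape)
print("arm angle %.2f pin %.3f score %.0f"%(A[i[0]],Z[i[1]],S.max()))
s=telemetry.get_state()
print(s["clock"],s["tcp_pos"].round(4),s["wrist_force"].round(1),s["ft_torque"].round(2),s["joint_pos"].round(2))
E
python3 ringz.py; python3 -c "
from h import *
for a in (-.075,-.15,-.225,-.3,-.31): print(a,delta(*pose(a,np.radians(45),.045,.010,.018)))"
```

```text
arm angle 0.02 pin 0.020 score 162
6.0333 [0.5675 0.036  0.1606] [-5.5 -0.7 -7.7] [ 0.01  2.31 -0.01] [-0.13 -0.18 -0.98 -0.    0.08 -0.09]
-0.075 (array([  0.5, -11.2,   1.4]), array([-0.052, -0.003, -0.051]))
-0.15 (array([ -0.3, -21.1,   2.2]), array([-0.105, -0.003, -0.105]))
-0.225 (array([ -1.6, -30.8,   3.4]), array([-0.158, -0.003, -0.158]))
-0.3 (array([ -3.4, -40.4,   5.3]), array([-0.211, -0.003, -0.211]))
-0.31 (array([ -3.6, -41.6,   5.5]), array([-0.218, -0.003, -0.218]))
```

Call:
step_arm:
  moves:
    - [[0,-5,0],[-0.026,0,-0.026],18]
    - [[0,-10,0.4],[-0.052,0,-0.051],18]
    - [[-0.4,-15,0.8],[-0.078,0,-0.078],18]
    - [[-0.8,-20,1.2],[-0.105,0,-0.105],18]
    - [[-1.4,-25,1.8],[-0.131,0,-0.131],18]
    - [[-2.1,-29.5,2.5],[-0.158,0,-0.158],18]
    - [[-3,-34.5,3.4],[-0.185,0,-0.185],18]
    - [[-3.5,-37,3.9],[-0.2,0,-0.2],18]

```text
clock: 6.7
tcp_pos: [0.573, -0.0023, 0.1605]
orientation: [0.378, -0.127, 0.916, 0.052]
wrist_force: [-5.7, -2.1, -7.0]
finger_gap: 0.0176
grip_force: 4.7
```

```bash
python3 ringz.py; python3 -c "
from h import *
for a in (-.28,-.3,-.31): print(a,delta(*pose(a,np.radians(45),.045,.010,.018)))"
```

```text
arm angle -0.24 pin 0.022 score 158
6.75 [ 0.5733 -0.003   0.1605] [-7.7 -3.2 -7.2] [-0.73  2.68  0.13] [-0.41 -0.13 -0.9   0.14  0.46 -0.52]
-0.28 (array([1.1, 1.3, 0.6]), array([ 0.002, -0.003,  0.003]))
-0.3 (array([ 1.1, -1.4,  0.6]), array([-0.012, -0.003, -0.011]))
-0.31 (array([ 1.1, -2.7,  0.6]), array([-0.019, -0.003, -0.018]))
```

Call:
step_arm:
  moves:
    - [[2,0,2],[0,0,0],18]
    - [[4,0,4],[0,0,0],18]
    - [[6,0,6],[0,0,0],18]
    - [[8,0,8],[0,0,0],18]
    - [[8,0,8],[0,0,0],18]

```text
clock: 7.17
tcp_pos: [0.573, -0.0026, 0.1489]
orientation: [0.378, -0.126, 0.916, 0.051]
wrist_force: [-5.6, -3.8, -8.1]
finger_gap: 0.0178
grip_force: 5.1
```

```bash
python3 ringz.py
```

```text
arm angle -0.25 pin 0.010 score 158
7.2167 [ 0.5731 -0.0027  0.149 ] [-6.3 -5.3 -7.3] [-1.11  2.44 -0.4 ] [-0.4  -0.11 -0.92  0.1   0.46 -0.52]
```

The pin has gone below 14 mm, so it has entered the hole. I keep lowering.

Call:
step_arm:
  moves:
    - [[2,0,2],[0,0,0],18]
    - [[4,0,4],[0,0,0],18]
    - [[6,0,6],[0,0,0],18]
    - [[8,0,8],[0,0,0],18]
    - [[10,0,9],[0,0,0],18]
    - [[10,0,9],[0,0,0],18]

```text
clock: 7.72
tcp_pos: [0.5753, -0.0021, 0.1391]
orientation: [0.381, -0.128, 0.914, 0.051]
wrist_force: [0.0, 0.5, 0.6]
finger_gap: 0.0179
grip_force: 0.0
```

```bash
python3 ringz.py; python3 -c "
from h import *
for ax in (.045,.0,-.05): print(ax,delta(*pose(-.3,np.radians(43),ax,0,0)))"
```

```text
arm angle -0.24 pin 0.006 score 156
7.7667 [ 0.5751 -0.0019  0.1389] [0.5 0.6 0.4] [-0.17  0.59 -0.05] [-0.4  -0.09 -0.94  0.05  0.46 -0.52]
0.045 (array([11.6, -2. , -3.4]), array([-0.013,  0.039, -0.009]))
0.0 (array([  9.9,  -2.5, -48.3]), array([-0.013,  0.039, -0.009]))
-0.05 (array([  7.9,  -3.2, -98.3]), array([-0.013,  0.039, -0.009]))
```

```bash
cat > fit.py <<'E'
from h import *
import cv2,sys
T=np.array([np.sin(np.radians(50)),0,np.cos(np.radians(50))])
def fit(cam,im):
    b=cv2.GaussianBlur(im.min(2).astype(np.float32),(0,0),.8);p=imaging.camera_params(cam)
    y=np.linspace(-.024,.024,17);v=np.linspace(-.017,.017,13);k=np.array([0,1,0])
    def sc(a,z):
        c=np.array([-.171,0,.166+z]);out=[]
        for s,w in((0,1),(.010,-.5),(-.010,-.5)):
            L=[c-(.025+s)*T+k*q for q in y]+[c+T*q+k*(.032+s) for q in v]
            q=proj(cam,world([ST[0],ST[1],ST[2]-a],L),p).astype(np.float32)
            out.append(w*cv2.remap(b,q[:,0][None],q[:,1][None],cv2.INTER_LINEAR).mean())
        return sum(out)
    A=np.arange(-.36,.06,.01);Z=np.arange(-.006,.027,.001)
    S=np.array([[sc(a,z) for z in Z] for a in A]);i=np.unravel_index(S.argmax(),S.shape)
    print(cam,"a %.2f pin %.3f score %.0f; best pin at a=-.3: %.3f (%.0f)"%(A[i[0]],Z[i[1]],S.max(),Z[S[6].argmax()],S[6].max()))
E
python3 - <<'E'
from fit import *
import glob
rd=lambda f:cv2.imread(f)[:,:,::-1]
for f in ["pics/scene0.png"]+sorted(glob.glob("pics/sz_*.png")): print(f);fit("scene",rd(f))
fit("top",rd("pics/top0.png"))
im=imaging.read_camera("top");cv2.imwrite("pics/top1.png",im[:,:,::-1]);fit("top",im)
E
```

```text
pics/scene0.png
scene a 0.03 pin 0.005 score 93; best pin at a=-.3: 0.009 (20)
pics/sz_603.png
scene a 0.03 pin 0.020 score 90; best pin at a=-.3: 0.024 (10)
pics/sz_675.png
scene a -0.23 pin 0.023 score 68; best pin at a=-.3: 0.016 (45)
pics/sz_721.png
scene a -0.24 pin 0.011 score 69; best pin at a=-.3: 0.004 (49)
pics/sz_776.png
scene a -0.23 pin 0.008 score 71; best pin at a=-.3: 0.000 (48)
top a -0.06 pin -0.005 score 27; best pin at a=-.3: -0.006 (-5)
top a -0.29 pin 0.003 score 26; best pin at a=-.3: 0.023 (25)
```

Contact force fell to zero well below the quadrant-rest height, so the pin looks home. I shut the fingers, centre them and withdraw along the finger axis.

Call:
step_arm:
  moves:
    - [[1,-1,0],[0,0,0],0]
    - [[4,-2,-3],[0,0.02,0],0]
    - [[7,-2,-3],[0,0.039,0],0]
    - [[8,-2,-12],[0,0.039,0],0]
    - [[9,-2.3,-24],[0,0.039,0],0]
    - [[9,-2.5,-40],[0,0.039,0],0]
    - [[8,-3,-60],[0,0.039,0],0]
    - [[8,-3,-85],[0,0.039,0],0]

```text
clock: 8.48
tcp_pos: [0.5106, -0.022, 0.1919]
orientation: [0.361, -0.129, 0.922, 0.05]
wrist_force: [-0.3, -0.7, -0.5]
finger_gap: -0.0004
grip_force: 0.0
```

Call:
step_arm:
  moves:
    - [[-10,0,-30],[0,0,0],0]
    - [[-20,0,-60],[0,0,0],0]
    - [[-30,0,-80],[0,0,0],0]
    - [[-30,0,-80],[0,0,0],0]

```text
clock: 8.82
tcp_pos: [0.4817, -0.0329, 0.2773]
orientation: [0.365, -0.129, 0.921, 0.047]
wrist_force: [0.8, -0.7, 0.3]
finger_gap: 0.0001
grip_force: 0.0
```

```bash
python3 - <<'E'
from fit import *
s=telemetry.get_state();print(s["clock"],s["tcp_pos"],s["wrist_force"].round(1))
sc=imaging.read_camera("scene");tp=imaging.read_camera("top")
cv2.imwrite("pics/sc9.png",sc[:,:,::-1]);cv2.imwrite("pics/tp9.png",tp[:,:,::-1])
fit("scene",sc);fit("top",tp)
rs=lambda a:cv2.resize(a,(400,300),interpolation=cv2.INTER_CUBIC)
o,t=cv2.imread("pics/scene0.png"),cv2.imread("pics/top0.png");n,m=sc[:,:,::-1],tp[:,:,::-1]
v=np.vstack([np.hstack([rs(q[215:335,205:365]) for q in(o,n)]),np.hstack([rs(q[155:275,214:374]) for q in(t,m)])])
cv2.imwrite("pics/fin.png",v)
# predicted ring corners (A crop px, x2.5) at a=-.3 for pin 0 / .006
for z in(0,.006,.014):
    c=np.array([-.171,0,.166+z]);k=np.array([0,.032,0])
    P=world([ST[0],ST[1],ST[2]+.3],[c+.025*T+k,c-.025*T+k,c-.025*T-k,c+.025*T-k])
    print(z,((proj("scene",P)-[205,215])*2.5+[400,0]).round().tolist(),((proj("top",P)-[214,155])*2.5+[400,300]).round().tolist())
E
```

```text
8.8167 [ 0.48169656 -0.03292425  0.27732059] [ 0.8 -0.7  0.3]
scene a -0.24 pin 0.007 score 94; best pin at a=-.3: 0.001 (66)
top a -0.26 pin 0.026 score 16; best pin at a=-.3: 0.026 (13)
0 [[660.0, 44.0], [712.0, 88.0], [727.0, 54.0], [678.0, 13.0]] [[611.0, 514.0], [629.0, 566.0], [711.0, 541.0], [697.0, 489.0]]
0.006 [[660.0, 36.0], [712.0, 80.0], [727.0, 47.0], [678.0, 5.0]] [[611.0, 514.0], [629.0, 566.0], [711.0, 541.0], [697.0, 489.0]]
0.014 [[660.0, 26.0], [712.0, 70.0], [727.0, 37.0], [678.0, -4.0]] [[610.0, 514.0], [628.0, 566.0], [712.0, 541.0], [696.0, 488.0]]
```

View pics/fin.png

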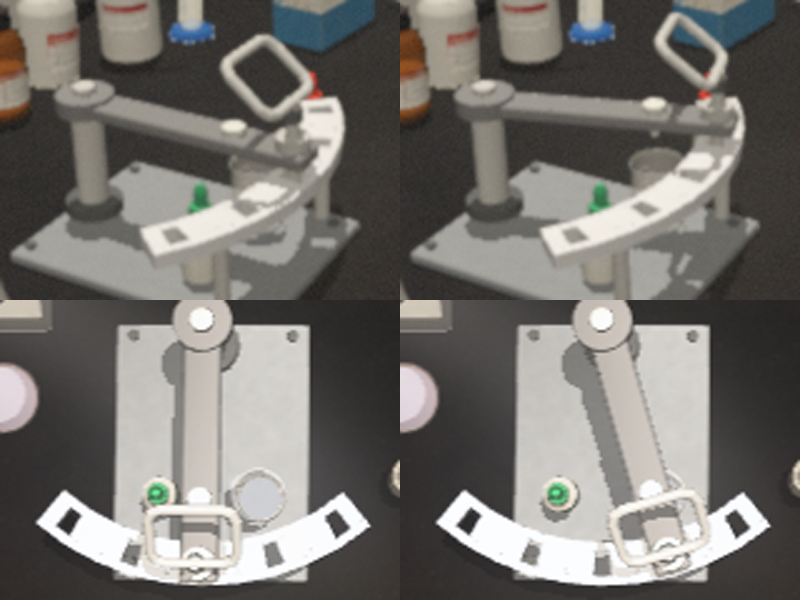

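The final view matches the pin-home prediction. In the scene crop, ring corners at about (658,43) and (676,14) agree with (660,44) and (678,13) predicted for pin 0; an unseated pin would put the left corner at row 26. In the top crop the pin is at (668,553), and -0.30 rad predicts about (668,550). The beaker and bottle are unmoved and the robot is clear, so I hand in.

```bash
python3 -c "
from workcell import env
print(env.hand_in())"
```

```text
the job is handed in; nothing more can be done
None
```

I swung the dosing arm to the -0.30 rad hole, on the right where the small clear beaker stands, and handed the job in. The last pictures show the pin fully home, the nozzle end over the beaker, the beaker and dropper bottle unmoved, and the robot clear of everything.

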